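# Straighten the row of chocolate boxes under the display shelf

## Robot

A 7-joint arm with a two-finger parallel gripper is mounted at the origin on the work surface. World frame = base frame: x ahead of the robot, y to its left, z up, the work surface at z = 0. Lengths are in m, angles in rad, forces in N, time in s.
With the tool pointing down it reaches from about 0.4 to 0.85 m from the base axis. Payload 4.5 kg.
Tool frame: the origin (TCP) lies between the finger pads; the fingertips stand r.tip_reach ahead of it and the grasp point (between the pads) lies 3 mm ahead of it (r.tip_reach is the distance from the TCP to the fingertips, in m); z points along the fingers, y is the line along which they close (so a half turn about z gives the same grasp; the last joint's range is limited). The gripper opens to 88 mm and grips with 3 to 60 N. Pads are 18 mm wide; open, the fingers measure 123 mm over their backs; the gripper's body (75 mm by 187 mm) begins 45 mm behind the grasp point.
Start: joints at [-1.154, 0.689, -0.195, 1.565, 0.157, 0.902, -0.215], TCP at [0.233, 0.58, 0.261] pointing down, gripper open.
Joint ranges: [-3.01, 3.01], [-0.46, 2.08], [-1.47, 1.51], [0.13, 2.56], [-1, 4.14], [0.04, 2.09], [-2.66, 2.66]. Speed limits (rad/s): [2.57, 2.57, 3.14, 3.14, 3.14, 3.14, 3.14].

## Interface

Orientations are given as a unit quaternion [x, y, z, w].
In Python, from plant import r gives the robot as it stands.
- The arm moves only by the tool step_arm, never from a script. Its argument "motion" is a list of rows, each an object with "dp": the shift along the tool's x, y, z in mm, a list of three; "twist": the turn, a rotation vector about the tool's x, y, z in rad, a list of three; "hand": the opening, from -1 (shut) to 1 (fully open). In form: [{"dp": [dx, dy, dz], "twist": [rx, ry, rz], "hand": hand}, ...]. A call has 1 to 5 rows; each row is the pose to reach, as a shift and turn from the pose commanded when the call began, along the tool's axes at that moment; what a row does not reach only later rows make up. A row lasts 1/8 s, in which the tool goes at most 62.5 mm and 10.7 degrees, less where a joint would pass 70% of its speed; a pose out of reach is approached as far as the arm can. A call with a gripper value outside its range is refused whole. The fingers move at their own pace and stop on an object; "force" is the grip in N (left out, the last holds). Time passes only in rows, so rows that repeat a pose let the fingers close. It gives the time, the measured TCP pose, the force, the opening and the grip force at its end, in the units of the state.
- r.get_state(): the state, without advancing time (a new reading comes with each control period).
- r.snapshot(name): name is "side" or "top"; returns a dict with "pixels" (480x640x3 uint8, red, green, blue), "depth" (480x640 float32, m along the optical axis (not along the pixel's ray), 0 where there is no reading), "fx", "fy", "cx", "cy" (pixels), "xyz" and "orientation" of the camera in the world. Camera axes: x right, y down, z forward; pixel columns grow to the right and rows downward; lengths in m; the calibration is good to about 2 mm. A picture is of the moment at which its call begins.
- r.finish_job(): hands the job in; it is judged then, once.
Trained networks look in the newest picture that a camera, given by its name, has taken for a name from the list of things; names that differ only in an ending like _2 or _b are one class to them, and where a whole thing is asked for, a point or a joint stands for the part that bears it (a point fixed in the world has none). Each returns a list of dicts, best first, with "score" (0 to 1); they miss things now and then, are a little off and sometimes report something else, mostly with a low value. They report only what shows in the picture. A call takes as long as a camera call.
- r.search_frame(camera, thing): "at" ([x, y, z] in m, in the coordinates of the camera as it stood for that picture, good to about 4 mm: the middle of the surface that is visible of it).
The state is a dict: "clock": time; "q": joint angles; "qd": joint speeds; "joint_torque": joint torques, N m; "tool_pos": TCP position; "eef_rot": TCP orientation; "contact_force": force on the tool from outside, world axes, zero at the start; "moment": the same for the moment, N m; "opening": opening from 0.0 (shut) to 1.0 (fully open); "finger_force": force on a finger pad.
Only numpy, scipy, OpenCV 4.12 (cv2) and the standard library are available. Lean on these libraries where they do the work, as an engineer would, in place of code of your own. Each camera call takes 0.05 s, during which the arm holds its last target. There are 200 camera calls.

## Task

Nudge the three flat chocolate boxes into one even row under the clear display shelf, which opens away from you, one box square behind each yellow marker (any colour order), each pressed gently home against the wooden back stop so that you feel it (more than 3 N) without shifting the stop by more than 5 mm. Do the left place first, then the right one and the middle one last, and leave the goods around them alone.

Things in the scene. Friction and masses are not known exactly. Their poses are not given: they have to be found in the camera images.
- box_blue: flat chocolate gift box, blue with white ribbons and a brass seal, 90 mm long (own x) by 94 mm wide (own y) by 28 mm high, about 250 g; too wide to grip, it slides on the counter. Origin: centre of its underside. At the start it lies on the open side of the shelf, away from the robot, its own x pointing roughly into the shelf.
- box_orange: flat chocolate gift box, orange with white ribbons and a brass seal, 90 mm long (own x) by 94 mm wide (own y) by 28 mm high, about 250 g; too wide to grip, it slides on the counter. Origin: centre of its underside. At the start it lies on the open side of the shelf, away from the robot, its own x pointing roughly into the shelf.
- box_green: flat chocolate gift box, green with white ribbons and a brass seal, 90 mm long (own x) by 94 mm wide (own y) by 28 mm high, about 250 g; too wide to grip, it slides on the counter. Origin: centre of its underside. At the start it lies on the open side of the shelf, away from the robot, its own x pointing roughly into the shelf.
- shelf: fixed clear acrylic display bridge between robot and boxes: top plate 150 mm deep (own x) by 460 mm wide (own y), underside 130 mm, top 136 mm above the counter, with an 8 mm side wall at each end. Origin: middle of its front edge (the edge with the markers, farther from the robot), at counter level; x points into the shelf, towards the robot, y to the robot's right.
- stop: wooden back stop under the shelf: a bar 420 mm wide, 22 mm thick, 36 mm high, across the shelf. Origin: middle of its front face at counter level, 100 to 115 mm behind the shelf's front edge; same axes as the shelf. Only friction holds it: it slides back when pushed with more than about 12 N in all.
- lane_left (a point): left row place (left = the robot's left, world +y): point at counter level below the left of the three yellow markers (22 x 30 mm) on the shelf's front edge; x into the shelf, y along its front edge to the robot's right. Neighbouring places are 130 mm apart.
- lane_right (a point): right row place (left = the robot's left, world +y): point at counter level below the right of the three yellow markers (22 x 30 mm) on the shelf's front edge; x into the shelf, y along its front edge to the robot's right. Neighbouring places are 130 mm apart.
- lane_middle (a point): middle row place (left = the robot's left, world +y): point at counter level below the middle of the three yellow markers (22 x 30 mm) on the shelf's front edge; x into the shelf, y along its front edge to the robot's right. Neighbouring places are 130 mm apart.
- jar_honey: bystander: amber honey jar, r 34 mm, 85 mm high, standing on top of the shelf, left. Origin: centre of its underside.
- jar_pepper: bystander: red jar with black cap, r 34 mm, 85 mm high, on top of the shelf, right. Origin: centre of its underside.
- tub_kraft: bystander: brown cardboard tub, r 47 mm, 65 mm high, left of the boxes. Origin: centre of its underside.
- tub_small: bystander: brown cardboard tub, r 38 mm, 60 mm high, beside the shelf, right. Origin: centre of its underside.
- bottle_syrup: bystander: amber bottle, r 30 mm, 190 mm high, right of the boxes. Origin: centre of its underside.
- can_spread: bystander: white can with green label, r 37 mm, 55 mm high, beside the shelf, left. Origin: centre of its underside.
- spatula: bystander: 200 mm spatula lying left of the shelf. Origin: about mid-length, on its underside; its long axis is own x.

How it is judged:
On the way, in this order (a step that is already met when the one before it is completed fails the run):
1. A box at the left marker is pressed against the back stop with more than 3 N for 0.15 s, centred on the marker within 10 mm (((y of box_blue in the frame of lane_left between -0.01 and 0.01 m and contact force between box_blue and stop above 3 N) or (y of box_orange in the frame of lane_left between -0.01 and 0.01 m and contact force between box_orange and stop above 3 N) or (y of box_green in the frame of lane_left between -0.01 and 0.01 m and contact force between box_green and stop above 3 N))), for 0.15 s.
2. A box at the right marker is pressed against the back stop with more than 3 N for 0.15 s, centred on the marker within 10 mm (((y of box_blue in the frame of lane_right between -0.01 and 0.01 m and contact force between box_blue and stop above 3 N) or (y of box_orange in the frame of lane_right between -0.01 and 0.01 m and contact force between box_orange and stop above 3 N) or (y of box_green in the frame of lane_right between -0.01 and 0.01 m and contact force between box_green and stop above 3 N))), for 0.15 s.
3. A box at the middle marker is pressed against the back stop with more than 3 N for 0.15 s, centred on the marker within 10 mm (((y of box_blue in the frame of lane_middle between -0.01 and 0.01 m and contact force between box_blue and stop above 3 N) or (y of box_orange in the frame of lane_middle between -0.01 and 0.01 m and contact force between box_orange and stop above 3 N) or (y of box_green in the frame of lane_middle between -0.01 and 0.01 m and contact force between box_green and stop above 3 N))), for 0.15 s.
At the end, for the whole second after the job is handed in: At each of the three markers one box lies flat and at rest, centred sideways on its marker within 10 mm, square to the shelf within 0.06 rad (3.4 degrees), its far face within 4 mm of the back stop (((y of box_blue in the frame of lane_left between -0.01 and 0.01 m and x of box_blue in the frame of stop between -0.049 and -0.04 m and angle between the x axis of box_blue and the x axis of shelf, either way round below 0.06 rad and angle between box_blue's own z axis and vertical below 0.05 rad and linear speed of box_blue below 0.01 m/s) or (y of box_orange in the frame of lane_left between -0.01 and 0.01 m and x of box_orange in the frame of stop between -0.049 and -0.04 m and angle between the x axis of box_orange and the x axis of shelf, either way round below 0.06 rad and angle between box_orange's own z axis and vertical below 0.05 rad and linear speed of box_orange below 0.01 m/s) or (y of box_green in the frame of lane_left between -0.01 and 0.01 m and x of box_green in the frame of stop between -0.049 and -0.04 m and angle between the x axis of box_green and the x axis of shelf, either way round below 0.06 rad and angle between box_green's own z axis and vertical below 0.05 rad and linear speed of box_green below 0.01 m/s)) and ((y of box_blue in the frame of lane_right between -0.01 and 0.01 m and x of box_blue in the frame of stop between -0.049 and -0.04 m and angle between the x axis of box_blue and the x axis of shelf, either way round below 0.06 rad and angle between box_blue's own z axis and vertical below 0.05 rad and linear speed of box_blue below 0.01 m/s) or (y of box_orange in the frame of lane_right between -0.01 and 0.01 m and x of box_orange in the frame of stop between -0.049 and -0.04 m and angle between the x axis of box_orange and the x axis of shelf, either way round below 0.06 rad and angle between box_orange's own z axis and vertical below 0.05 rad and linear speed of box_orange below 0.01 m/s) or (y of box_green in the frame of lane_right between -0.01 and 0.01 m and x of box_green in the frame of stop between -0.049 and -0.04 m and angle between the x axis of box_green and the x axis of shelf, either way round below 0.06 rad and angle between box_green's own z axis and vertical below 0.05 rad and linear speed of box_green below 0.01 m/s)) and ((y of box_blue in the frame of lane_middle between -0.01 and 0.01 m and x of box_blue in the frame of stop between -0.049 and -0.04 m and angle between the x axis of box_blue and the x axis of shelf, either way round below 0.06 rad and angle between box_blue's own z axis and vertical below 0.05 rad and linear speed of box_blue below 0.01 m/s) or (y of box_orange in the frame of lane_middle between -0.01 and 0.01 m and x of box_orange in the frame of stop between -0.049 and -0.04 m and angle between the x axis of box_orange and the x axis of shelf, either way round below 0.06 rad and angle between box_orange's own z axis and vertical below 0.05 rad and linear speed of box_orange below 0.01 m/s) or (y of box_green in the frame of lane_middle between -0.01 and 0.01 m and x of box_green in the frame of stop between -0.049 and -0.04 m and angle between the x axis of box_green and the x axis of shelf, either way round below 0.06 rad and angle between box_green's own z axis and vertical below 0.05 rad and linear speed of box_green below 0.01 m/s))); the robot touches nothing.
It fails at once if The back stop is shifted by more than 5 mm (distance of stop from where it was at the start of the episode above 0.005 m).
It fails at once if The robot bumps the shelf with more than 15 N (contact force between any of the arm, the fingers and shelf above 15 N).
It fails at once if A bystander (jar, tub, bottle, can or spatula) is moved by more than 20 mm (distance of any of jar_honey, jar_pepper, tub_kraft, tub_small, bottle_syrup, can_spread, spatula from where it was at the start of the episode above 0.02 m).
It also fails if it takes over 72 s, if anything falls off the work surface, if the arm or the gripper's body presses on something with over 40 N, if the wrist force passes 120 N, or if a joint passes its speed limit or range.

## Working session

There is one attempt and no reset: what is moved stays moved. The work goes in short steps, Python scripts to look and compute and a tool call to move; the robot and the scene stay as the last step left them, time stands still between calls to the robot, and variables do not carry over. Pictures are saved under pics/ and viewed, at most 10 in all, crops included, and the job is handed in when it is done.

Besides the shell and the picture viewer there is one more tool, called after "Request:" by a JSON object that holds its "fn" and its "kwargs". step_arm: Moves the arm, as the interface text tells. Its arguments: {"type":"object","properties":{"motion":{"type":"array"},"force":{"type":"number"}},"required":["motion"]}

```bash
mkdir -p pics; ls
cat > h.py <<'E'
import numpy as np, cv2
from scipy.spatial.transform import Rotation as R
from plant import r
def snap(n):
    s=r.snapshot(n); s['R']=R.from_quat(s['orientation']).as_matrix(); return s
def cloud(s):
    d=s['depth']; v,u=np.mgrid[0:480,0:640]
    p=np.stack([(u-s['cx'])/s['fx']*d,(v-s['cy'])/s['fy']*d,d],-1)
    return p@s['R'].T+np.array(s['xyz'])
def save(s,name,k=1): cv2.imwrite('pics/'+name,s['pixels'][:,:,::-1])
E
python3 - <<'E'
from h import *
for n in ['top','side']:
    s=snap(n); save(s,n+'0.png'); print(n,s['xyz'],s['R'].round(3).tolist(),s['fx'],s['cx'],s['cy'])
    for t in ['box_blue','box_orange','box_green','shelf','stop','lane_left','lane_right','lane_middle','jar_honey','tub_kraft','bottle_syrup','can_spread','tub_small','spatula']:
        for o in r.search_frame(n,t)[:1]: print(t,round(o['score'],2),(s['R']@o['at']+s['xyz']).round(4))
st=r.get_state(); print(st,r.tip_reach)
E
```

```text
pics
top [0.49491911 0.05115605 1.47578179] [[-0.001, -0.998, 0.056], [-1.0, 0.002, 0.011], [-0.011, -0.056, -0.998]] 560.4380308221826 317.847771313262 247.05549475725195
box_blue 0.67 [0.6407 0.0366 0.0274]
box_orange 0.96 [0.6572 0.1835 0.0239]
box_green 0.79 [ 0.625  -0.1192  0.0243]
shelf 0.9 [0.4575 0.0409 0.1374]
lane_left 0.7 [0.455  0.0373 0.1392]
lane_right 0.7 [0.462  0.0347 0.1336]
lane_middle 0.86 [0.4576 0.0307 0.1364]
jar_honey 0.72 [0.4438 0.2135 0.2205]
tub_kraft 0.65 [0.6038 0.3659 0.0625]
bottle_syrup 0.83 [ 0.6406 -0.2839  0.1253]
can_spread 0.86 [0.4893 0.3468 0.0519]
tub_small 0.71 [ 0.4986 -0.3025  0.0584]
spatula 0.58 [0.4659 0.4801 0.0037]
side [ 0.75668522 -0.76336644  0.98500061] [[0.978, 0.14, -0.153], [0.207, -0.713, 0.67], [-0.015, -0.687, -0.727]] 472.67807646177096 320.03815158184085 245.56284360427793
box_blue 0.75 [0.6397 0.0207 0.03  ]
box_orange 0.88 [0.6614 0.1605 0.0283]
box_green 0.78 [ 0.6313 -0.1319  0.0298]
shelf 0.8 [ 0.4657 -0.0315  0.1363]
stop 0.26 [0.4772 0.4747 0.0042]
lane_left 0.93 [ 0.4627 -0.0361  0.1403]
lane_right 0.87 [ 0.4623 -0
[... 305 characters left out ...]
5, 'q': array([-1.15416207,  0.68911836, -0.1946077 ,  1.56531585,  0.15732476,
        0.90251324, -0.21508929]), 'qd': array([-0.00280236, -0.00044096, -0.00161035, -0.00165473,  0.0013597 ,
       -0.00089992,  0.00132164]), 'joint_torque': array([-6.22074936e-05, -5.27488267e+01, -1.26716617e+00, -1.53742540e+01,
       -5.19169809e-02, -6.75316460e-04,  2.39005010e-05]), 'tool_pos': array([0.23345182, 0.57977235, 0.26072721]), 'eef_rot': array([1.90222691e-01, 9.81740968e-01, 1.56038304e-05, 6.35433589e-06]), 'contact_force': array([-0.21836665,  0.62304533,  0.13772232]), 'moment': array([-0.02566252, -0.00962222,  0.01049898]), 'finger_force': 0.0, 'opening': 0.9970916652709448} 0.022
```

View pictures.

View pics/top0.png

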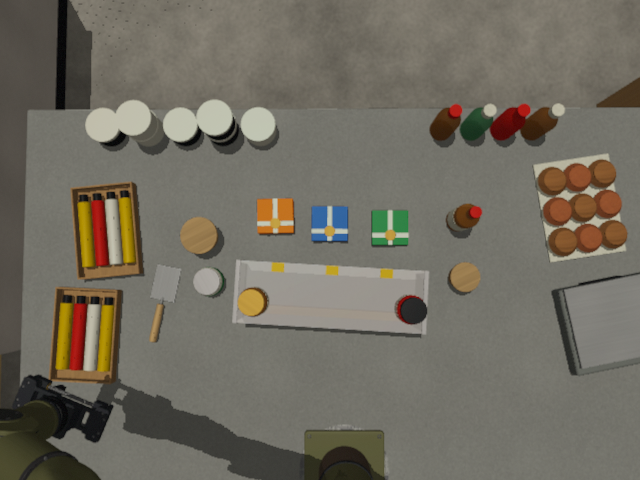

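View pics/side0.png

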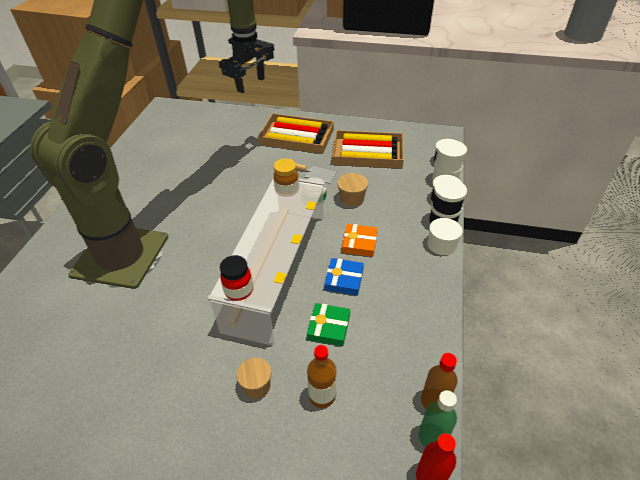

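```bash
cat >> h.py <<'E'
def tops(s,z=0.028):
    """box top rects (centre, yaw mod 90) and marker centroids in world, from one camera, by ray-plane intersection"""
    hsv=cv2.cvtColor(s['pixels'],cv2.COLOR_RGB2HSV); P=cloud(s)
    def ray(uv,h):
        d=np.stack([(uv[:,0]-s['cx'])/s['fx'],(uv[:,1]-s['cy'])/s['fy'],np.ones(len(uv))],-1)@s['R'].T
        return s['xyz']+d*((h-s['xyz'][2])/d[:,2])[:,None]
    reg=(P[...,0]>.42)&(P[...,0]<.8)&(abs(P[...,1])<.3)
    out={}
    for n,(a,b) in dict(blue=(100,125),orange=(8,19),green=(50,90)).items():
        m=((hsv[...,0]>=a)&(hsv[...,0]<=b)&(hsv[...,1]>110)&(hsv[...,2]>40)&reg&(P[...,2]<.045)&(P[...,2]>.015)).astype(np.uint8)
        m=cv2.morphologyEx(m,cv2.MORPH_CLOSE,np.ones((9,9)))
        c=cv2.findContours(m,0,2)[0]
        if not c: continue
        c=max(c,key=cv2.contourArea)[:,0].astype(float)
        w=ray(c,z)[:,:2]
        (cx,cy),(ww,hh),an=cv2.minAreaRect((w*1000).astype(np.float32))
        out[n]=(round(cx,1),round(cy,1),round((an+45)%90-45,2),round(ww),round(hh))
    m=((hsv[...,0]>=20)&(hsv[...,0]<=32)&(hsv[...,1]>120)&(hsv[...,2]>130)&reg&(P[...,2]>.1)&(P[...,2]<.15)).astype(np.uint8)
    nl,_,stt,cen=cv2.connectedComponentsWithStats(m)
    for i in range(1,nl):
        if stt[i,4]>40: out['m%d'%i]=(ray(cen[i:i+1],.137)[0,:2]*1000).round(1).tolist()+[int(stt[i,4])]
    return out
E
python3 - <<'E'
from h import *
for n in ['top','side']:
    s=snap(n); print(n); [print(k,v) for k,v in tops(s).items()]
    P=cloud(s)
    if n=='top':
        for y in (0.12,.05,-.02,-.08):
            m=(abs(P[...,1]-y)<.004)&(P[...,0]>.36)&(P[...,0]<.56); q=P[m]; q=q[np.argsort(q[:,0])]
            print(y,[(round(a*1000),round(b*1000)) for a,b in q[::3,[0,2]]])
    im=cv2.resize(s['pixels'][240:350,220:440] if n=='top' else s['pixels'][150:350,200:420],None,fx=3.5,fy=3 if n=='side' else 3.5,interpolation=2); cv2.imwrite('pics/c_%s.png'%n,im[:,:,::-1])
print([a for a in dir(r) if a[0]!='_'])
E
```

```text
top
blue (637.0, 36.8, -0.11, 91, 86)
orange (656.9, 178.4, -0.12, 94, 89)
green (626.2, -118.6, -0.15, 91, 86)
m1 [522.3, 162.1, 105]
m2 [514.8, 33.3, 107]
m3 [507.3, -97.6, 107]
0.12 [(360, 2), (363, 0), (366, 4), (368, 3), (382, 137), (384, 138), (387, 136), (389, 140), (391, 135), (394, 137), (396, 138), (398, 136), (401, 134), (403, 135), (405, 129), (408, 135), (410, 136), (413, 135), (415, 138), (417, 130), (420, 136), (422, 136), (425, 137), (427, 136), (429, 138), (431, 131), (434, 138), (436, 134), (439, 134), (441, 135), (443, 132), (446, 134), (448, 136), (450, 130), (453, 132), (455, 134), (458, 133), (460, 133), (462, 132), (465, 135), (467, 134), (470, 134), (472, 130), (472, 142), (474, 139), (477, 135), (479, 135), (482, 137), (484, 133), (486, 137), (489, 136), (491, 132), (493, 139), (496, 139), (498, 136), (501, 135), (503, 138), (505, 139), (508, 138), (510, 140), (510, 129), (513, 131), (515, 135), (517, 132), (520, 134), (522, 128), (524, 136), (527, 133), (529, 133), (536, -9), (538, -5), (541, -6), (543, -1), (546, -4), (549, -6), (551, -3), (554, -1), (557, 
[... 7817 characters left out ...]
), (462, 136), (465, 132), (467, 136), (469, 137), (472, 134), (474, 136), (477, 136), (479, 135), (481, 136), (484, 134), (486, 137), (488, 136), (491, 135), (493, 134), (496, 135), (498, 135), (500, 135), (503, 135), (505, 138), (507, 138), (510, 137), (512, 136), (515, 135), (517, 134), (525, -1), (527, 1), (530, -7), (532, -2), (535, 0), (538, 0), (540, 2), (543, 0), (546, 2), (548, -1), (551, -3), (554, -6), (556, 3), (559, 1)]
side
blue (638.1, 28.6, -0.1, 104, 89)
orange (658.9, 169.2, 0.98, 89, 106)
green (627.9, -126.5, -0.13, 101, 90)
m1 [522.2, 160.0, 68]
m2 [514.5, 29.9, 84]
m3 [506.6, -99.4, 104]
['Unreachable', 'finish_job', 'get_state', 'search_frame', 'snapshot', 'tip_reach']
```

View pics/c_top.png

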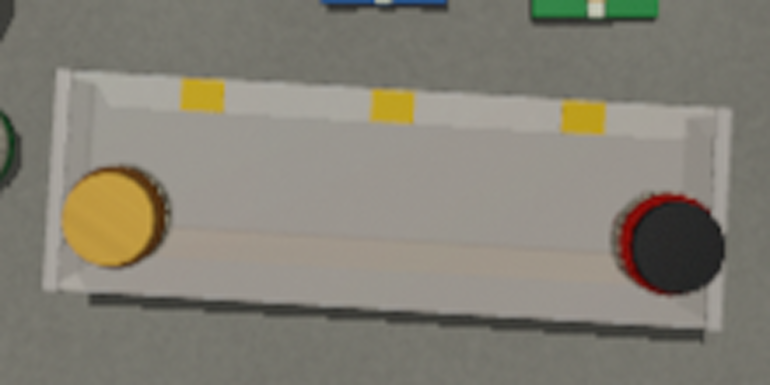

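```bash
cat >> h.py <<'E'
YAW=np.arctan2(15.0,259.7)
XS=np.array([-np.cos(YAW),np.sin(YAW),0]); YS=np.array([-np.sin(YAW),-np.cos(YAW),0])  # into shelf, right
def tool(th): # tool x into shelf, y to robot's left, leaning outward by th
    B=np.stack([XS,-YS,[0,0,-1]],1); return R.from_matrix(B)*R.from_rotvec([0,th,0])
def goto(p,th):
    s=r.get_state(); c=R.from_quat(s['eef_rot']); g=tool(th)
    print('dp',(c.inv().apply(np.array(p)-s['tool_pos'])*1000).round(1).tolist(),'twist',(c.inv()*g).as_rotvec().round(4).tolist(),
      't',round(s['clock'],2),'pos',s['tool_pos'].round(4),'F',s['contact_force'].round(2),'q',s['q'].round(2))
def pt(ctr,back,lat,z): # TCP 'back' m outside of ctr, lat m to the right
    return np.array([*ctr,0])-XS*back+YS*lat+np.array([0,0,z])
def shelf(p): # mm, in axes of shelf; lanes at y=-192.2,-62.2,67.8
    p=np.array([*p[:2],0]); return (p@XS).round(1),(p@YS).round(1)
E
python3 - <<'E'
from h import *
goto(pt((.657,.1784),.09,0,.2),.698)
goto(pt((.657,.1784),.09,0,.2),.0)
E
```

```text
dp [-628.1, -185.4, 60.7] twist [0.1135, 0.6918, -0.3117] t 1.6 pos [0.2334 0.5798 0.2607] F [ 0.13 -0.73 -0.51] q [-1.15  0.69 -0.19  1.57  0.16  0.9  -0.22]
dp [-628.1, -185.4, 60.7] twist [0.0001, 0.0, -0.325] t 1.6 pos [0.2334 0.5798 0.2607] F [ 0.13 -0.73 -0.51] q [-1.15  0.69 -0.19  1.57  0.16  0.9  -0.22]
```

Request:
{"fn": "step_arm", "kwargs": {"motion": [{"dp":[-60,-18,5],"twist":[0,0,-0.065],"hand":0.25},{"dp":[-120,-36,10],"twist":[0,0,-0.13],"hand":0.25},{"dp":[-178,-53,15],"twist":[0,0,-0.195],"hand":0.25},{"dp":[-236,-70,20],"twist":[0,0,-0.26],"hand":0.25},{"dp":[-290,-86,20],"twist":[0,0,-0.325],"hand":0.25}]}}

```text
clock: 2.22
tool_pos: [0.4719, 0.3899, 0.2404]
eef_rot: [0.028, 1.0, -0.0, -0.0]
contact_force: [0.2, 1.1, 0.5]
opening: 0.625
finger_force: 0.0
```

Run:
```python
from h import *
goto(pt((.657,.1784),.09,0,.2),.698)
```

```text
dp [-286.7, -200.8, 40.5] twist [-0.001, 0.6979, 0.0011] t 2.23 pos [0.4719 0.3899 0.2404] F [0.22 1.08 0.45] q [-0.59  0.71 -0.32  1.62  0.27  0.86  0.5 ]
```

Request:
{"fn": "step_arm", "kwargs": {"motion": [{"dp":[-50,-35,0],"twist":[0,0.1,0],"hand":0.25},{"dp":[-100,-70,0],"twist":[0,0.2,0],"hand":0.25},{"dp":[-150,-105,5],"twist":[0,0.35,0],"hand":0.25},{"dp":[-200,-140,10],"twist":[0,0.5,0],"hand":0.25},{"dp":[-250,-175,20],"twist":[0,0.65,0],"hand":0.25}]}}

```text
clock: 2.85
tool_pos: [0.6806, 0.2171, 0.2209]
eef_rot: [0.046, 0.956, 0.013, -0.289]
contact_force: [2.3, -2.5, -1.1]
opening: 0.627
finger_force: 0.0
```

Run:
```python
from h import *
goto(pt((.657,.1784),.09,0,.2),.698)
goto(pt((.657,.1784),.09,0,.028),.698)
```

```text
dp [-70.0, -37.4, -21.4] twist [0.0215, 0.1112, -0.0306] t 2.85 pos [0.6806 0.2171 0.2209] F [ 2.32 -2.46 -1.14] q [-0.26  1.23 -0.16  0.51 -0.1   1.94  1.12]
dp [-165.2, -37.2, 121.9] twist [0.0215, 0.1112, -0.0306] t 2.85 pos [0.6806 0.2171 0.2209] F [ 2.32 -2.46 -1.14] q [-0.26  1.23 -0.16  0.51 -0.1   1.94  1.12]
```

Run:
```python
from h import *
goto(pt((.657,.1784),.080,0,.10),.3)
goto(pt((.657,.1784),.080,0,.03),.3)
```

```text
dp [-117.0, -37.7, 67.4] twist [0.0151, -0.2868, -0.0343] t 2.85 pos [0.6806 0.2171 0.2209] F [ 2.32 -2.46 -1.14] q [-0.26  1.23 -0.16  0.51 -0.1   1.94  1.12]
dp [-155.8, -37.6, 125.7] twist [0.0151, -0.2868, -0.0343] t 2.85 pos [0.6806 0.2171 0.2209] F [ 2.32 -2.46 -1.14] q [-0.26  1.23 -0.16  0.51 -0.1   1.94  1.12]
```

Request:
{"fn": "step_arm", "kwargs": {"motion": [{"dp":[-20,-10,-10],"twist":[0,-0.15,0],"hand":0.25},{"dp":[-60,-20,10],"twist":[0,-0.29,0],"hand":0.25},{"dp":[-60,-20,10],"twist":[0,-0.29,0],"hand":0.25}]}}

```text
clock: 3.22
tool_pos: [0.7191, 0.1932, 0.1776]
eef_rot: [0.047, 0.988, 0.002, -0.15]
contact_force: [-0.8, -0.6, 0.4]
opening: 0.627
finger_force: 0.0
```

Run:
```python
from h import *
goto(pt((.657,.1784),.080,0,.10),.3)
goto(pt((.657,.1784),.080,0,.03),.3)
```

```text
dp [-41.7, -16.9, 68.4] twist [0.0014, -0.0015, -0.0376] t 3.23 pos [0.7191 0.1932 0.1776] F [-0.8  -0.58  0.38] q [-0.25  1.12 -0.12  0.81 -0.    1.49  1.16]
dp [-62.4, -16.2, 135.3] twist [0.0014, -0.0015, -0.0376] t 3.23 pos [0.7191 0.1932 0.1776] F [-0.8  -0.58  0.38] q [-0.25  1.12 -0.12  0.81 -0.    1.49  1.16]
```

Request:
{"fn": "step_arm", "kwargs": {"motion": [{"dp":[-30,-12,30],"twist":[0,0,-0.038],"hand":0.25},{"dp":[-42,-17,68],"twist":[0,0,-0.038],"hand":0.25},{"dp":[-57,-16,115],"twist":[0,0,-0.038],"hand":0.25},{"dp":[-62,-16,135],"twist":[0,0,-0.038],"hand":0.25},{"dp":[-62,-16,135],"twist":[0,0,-0.038],"hand":0.25}]}}

```text
clock: 3.85
tool_pos: [0.7394, 0.1766, 0.0323]
eef_rot: [0.028, 0.989, 0.007, -0.148]
contact_force: [-0.1, 0.3, 0.4]
opening: 0.625
finger_force: 0.0
```

Run:
```python
from h import *
goto(pt((.657,.1784),.080,0,.03),.3)
s=snap('top'); print(tops(s))
s=snap('side'); cv2.imwrite('pics/s1.png',cv2.resize(s['pixels'][130:360,200:470],None,fx=2.5,fy=2.5,interpolation=2)[:,:,::-1])
```

```text
dp [1.6, -3.0, 2.9] twist [0.0046, 0.003, 0.0024] t 3.85 pos [0.7394 0.1766 0.0323] F [-0.07  0.25  0.44] q [-0.22  1.31 -0.13  0.77  0.03  1.34  1.23]
{'blue': (637.0, 38.1, -0.15, 93, 86), 'orange': (656.9, 205.6, 0.28, 89, 39), 'green': (626.2, -118.6, -0.15, 91, 86), 'm2': [507.2, -97.3, 106]}
```

View pics/s1.png

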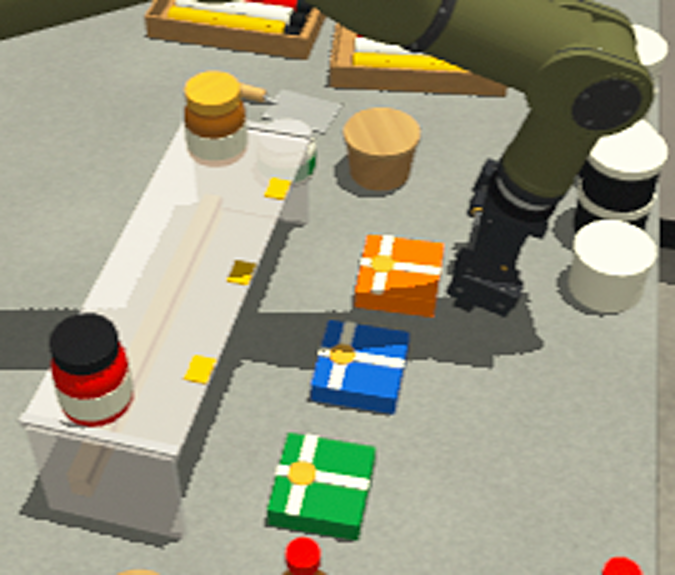

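Request:
{"fn": "step_arm", "kwargs": {"motion": [{"dp":[13.7,-3,6],"twist":[0,0,0],"hand":0.25},{"dp":[25.2,-3,9.5],"twist":[0,0,0],"hand":0.25},{"dp":[36.7,-4,13],"twist":[0,0,0],"hand":0.25},{"dp":[48.1,-7,16.5],"twist":[0,0,0],"hand":0.25},{"dp":[59.6,-10,20],"twist":[0,0,0],"hand":0.25}]}}

```text
clock: 4.58
tool_pos: [0.6793, 0.1703, 0.0341]
eef_rot: [0.028, 0.989, 0.008, -0.143]
contact_force: [1.8, 0.7, -0.5]
opening: 0.623
finger_force: 0.7
```

```bash
cat >> h.py <<'E'
def look(n='orange'):
    s=snap('side'); o=tops(s); st=r.get_state()
    c=o.get(n)
    if c:
        y=c[1]+2.6+max(c[3],c[4])/2-47 if abs(c[2])<20 else None
        print(n,c,'ctr est',c[0]-1,y,'shelf',shelf((c[0]-1,y)))
    print('tcp shelf',shelf(st['tool_pos']*1000),'z',st['tool_pos'][2].round(4),'tilt/yaw',(tool(0).inv()*R.from_quat(st['eef_rot'])).as_rotvec().round(3),'F along XS',round(float(st['contact_force']@XS),2),st['contact_force'].round(2),'t',st['clock'])
    return s,o
E
python3 - <<'E'
from h import *
print(look()[1])
E
```

```text
orange (620.5, 168.7, -3.3, 105, 92) ctr est 619.5 176.79999999999998 shelf (np.float64(-608.3), np.float64(-212.2))
tcp shelf (np.float64(-666.6), np.float64(-208.7)) z 0.0341 tilt/yaw [-0.006  0.29  -0.001] F along XS 0.33 [-0.32  0.22 -0.33] t 4.625
{'blue': (638.6, 28.9, -0.52, 103, 90), 'orange': (620.5, 168.7, -3.3, 105, 92), 'green': (627.8, -126.9, -0.28, 102, 89), 'm1': [522.1, 159.8, 69], 'm2': [514.2, 29.3, 79], 'm3': [506.6, -99.4, 102]}
```

Request:
{"fn": "step_arm", "kwargs": {"motion": [{"dp":[9.9,-2.4,4],"twist":[0,0.08,0],"hand":0.25},{"dp":[19.7,-4.8,8],"twist":[0,0.16,0],"hand":0.25},{"dp":[29.8,-7.2,12],"twist":[0,0.24,0],"hand":0.25},{"dp":[40,-9.6,16],"twist":[0,0.32,0],"hand":0.25},{"dp":[50.2,-12,20],"twist":[0,0.4,0],"hand":0.25}]}}

```text
clock: 5.25
tool_pos: [0.6245, 0.161, 0.0284]
eef_rot: [0.026, 0.941, 0.013, -0.338]
contact_force: [1.9, 0.7, -1.3]
opening: 0.621
finger_force: 0.6
```

Run:
```python
from h import *
look()
```

```text
orange (560.2, 160.4, -2.39, 105, 93) ctr est 559.2 168.5 shelf (np.float64(-548.6), np.float64(-200.5))
tcp shelf (np.float64(-612.7), np.float64(-195.9)) z 0.0267 tilt/yaw [-0.005  0.697 -0.002] F along XS 1.29 [-1.34 -0.73 -0.21] t 5.3
```

Request:
{"fn": "step_arm", "kwargs": {"motion": [{"dp":[9.8,-2,7],"twist":[0,0,0],"hand":0.25},{"dp":[19,-4,14.6],"twist":[0,0,0],"hand":0.25},{"dp":[28.2,-6,22.3],"twist":[0,0,0],"hand":0.25},{"dp":[37.4,-8,30],"twist":[0,0,0],"hand":0.25},{"dp":[46.6,-8,37.7],"twist":[0,0,0],"hand":0.25}]}}

```text
clock: 5.92
tool_pos: [0.5642, 0.1563, 0.0285]
eef_rot: [0.026, 0.941, 0.012, -0.337]
contact_force: [1.8, 0.3, -0.9]
opening: 0.622
finger_force: 0.7
```

Run:
```python
from h import *
s,o=look(); print(o.get('orange'))
s=snap('side'); cv2.imwrite('pics/s2.png',cv2.resize(s['pixels'][150:300,220:440],None,fx=3.5,fy=3.5,interpolation=2)[:,:,::-1])
```

```text
orange (523.7, 154.6, -1.45, 105, 47) ctr est 522.7 162.7 shelf (np.float64(-512.4), np.float64(-192.6))
tcp shelf (np.float64(-552.5), np.float64(-188.8)) z 0.0288 tilt/yaw [-0.005  0.691 -0.003] F along XS 0.49 [-0.44  0.87 -0.6 ] t 5.975
(523.7, 154.6, -1.45, 105, 47)
```

View pics/s2.png

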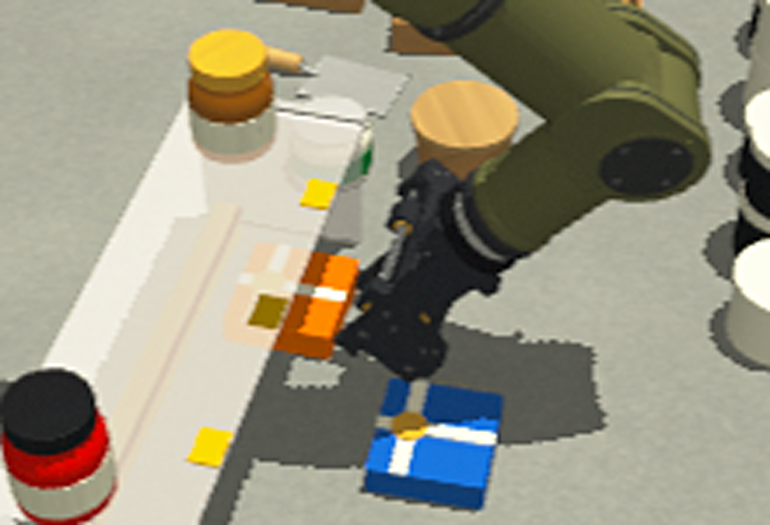

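Request:
{"fn": "step_arm", "kwargs": {"motion": [{"dp":[3.1,0,2.6],"twist":[0,0,0],"hand":0.25},{"dp":[6.2,0,5.2],"twist":[0,0,0],"hand":0.25},{"dp":[9.2,0,7.7],"twist":[0,0,0],"hand":0.25},{"dp":[11.5,0,9.6],"twist":[0,0,0],"hand":0.25},{"dp":[13,0,10.9],"twist":[0,0,0],"hand":0.25}]}}

```text
clock: 6.65
tool_pos: [0.5452, 0.1572, 0.0268]
eef_rot: [0.026, 0.94, 0.012, -0.34]
contact_force: [3.3, 0.0, 2.1]
opening: 0.628
finger_force: 1.3
```

Request:
{"fn": "step_arm", "kwargs": {"motion": [{"dp":[1.5,0,1.3],"twist":[0,0,0],"hand":0.25},{"dp":[2.3,0,1.9],"twist":[0,0,0],"hand":0.25}]}}

```text
clock: 6.9
tool_pos: [0.5422, 0.1573, 0.0267]
eef_rot: [0.026, 0.94, 0.012, -0.34]
contact_force: [2.8, 0.3, 1.8]
opening: 0.624
finger_force: 1.2
```

Request:
{"fn": "step_arm", "kwargs": {"motion": [{"dp":[1,0,0.7],"twist":[0,0,0],"hand":0.25},{"dp":[2,0,1.4],"twist":[0,0,0],"hand":0.25}]}}

```text
clock: 7.15
tool_pos: [0.5397, 0.1574, 0.0268]
eef_rot: [0.026, 0.94, 0.012, -0.34]
contact_force: [1.7, 0.2, 0.1]
opening: 0.618
finger_force: 1.0
```

Request:
{"fn": "step_arm", "kwargs": {"motion": [{"dp":[1,0,0.7],"twist":[0,0,0],"hand":0.25},{"dp":[2,0,1.4],"twist":[0,0,0],"hand":0.25}]}}

```text
clock: 7.4
tool_pos: [0.5372, 0.1576, 0.027]
eef_rot: [0.026, 0.94, 0.012, -0.34]
contact_force: [2.4, -0.2, -0.4]
opening: 0.621
finger_force: 0.8
```

Request:
{"fn": "step_arm", "kwargs": {"motion": [{"dp":[1,0,0.7],"twist":[0,0,0],"hand":0.25},{"dp":[2,0,1.4],"twist":[0,0,0],"hand":0.25}]}}

```text
clock: 7.65
tool_pos: [0.5365, 0.1575, 0.0271]
eef_rot: [0.026, 0.941, 0.012, -0.338]
contact_force: [6.7, -0.4, -0.3]
opening: 0.626
finger_force: 3.3
```

Run:
```python
from h import *
s,o=look(); 
cv2.imwrite('pics/s3.png',cv2.resize(s['pixels'][170:280,250:370],None,fx=5,fy=5,interpolation=2)[:,:,::-1])
```

```text
orange (510.5, 155.9, -2.74, 101, 19) ctr est 509.5 162.0 shelf (np.float64(-499.3), np.float64(-191.1))
tcp shelf (np.float64(-526.6), np.float64(-188.2)) z 0.0272 tilt/yaw [-0.005  0.689 -0.002] F along XS -6.5 [ 6.49 -0.38 -0.21] t 7.7
```

View pics/s3.png

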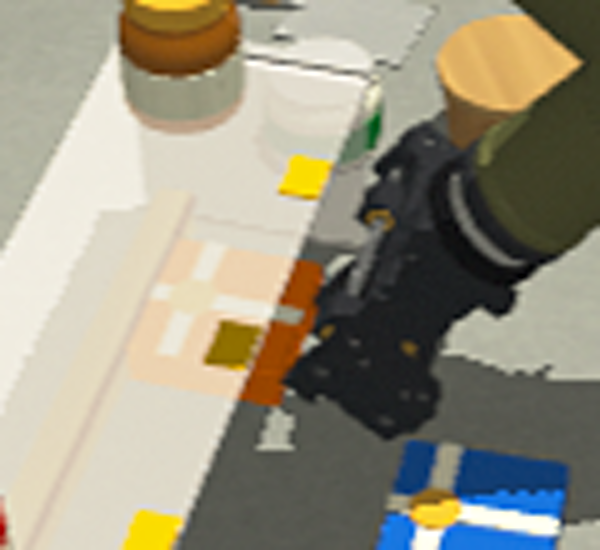

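Request:
{"fn": "step_arm", "kwargs": {"motion": [{"dp":[0.2,0,0.2],"twist":[0,0,0],"hand":0.25},{"dp":[0.2,0,0.2],"twist":[0,0,0],"hand":0.25},{"dp":[0.2,0,0.2],"twist":[0,0,0],"hand":0.25}]}}

```text
clock: 8.07
tool_pos: [0.5365, 0.1575, 0.0272]
eef_rot: [0.026, 0.941, 0.012, -0.338]
contact_force: [5.5, 0.1, -0.7]
opening: 0.626
finger_force: 3.0
```

Request:
{"fn": "step_arm", "kwargs": {"motion": [{"dp":[-23,0,-19],"twist":[0,0,0],"hand":0.25},{"dp":[-46,0,-38.5],"twist":[0,0,0],"hand":0.25},{"dp":[-7.5,0,-84.5],"twist":[0,0,0],"hand":0.25},{"dp":[-38,-40,-110],"twist":[0,-0.1,0],"hand":0.25},{"dp":[-62,-90,-143],"twist":[0,-0.2,0],"hand":0.25}]}}

```text
clock: 8.7
tool_pos: [0.6669, 0.062, 0.0966]
eef_rot: [0.025, 0.969, 0.01, -0.244]
contact_force: [-0.2, -0.3, -0.5]
opening: 0.626
finger_force: 0.0
```

Run:
```python
from h import *
goto(pt((.6262,-.1186),.085,0,.10),.45)
goto(pt((.6262,-.1186),.085,0,.03),.45)
```

```text
dp [-45.5, -182.8, -29.6] twist [0.0039, -0.0443, 0.0061] t 8.7 pos [0.6669 0.062  0.0966] F [-0.25 -0.28 -0.49] q [-0.07  1.19 -0.15  0.96  0.03  1.48  1.35]
dp [-78.8, -183.3, 32.0] twist [0.0039, -0.0443, 0.0061] t 8.7 pos [0.6669 0.062  0.0966] F [-0.25 -0.28 -0.49] q [-0.07  1.19 -0.15  0.96  0.03  1.48  1.35]
```

Request:
{"fn": "step_arm", "kwargs": {"motion": [{"dp":[-30,-45,-25],"twist":[0,0,0],"hand":0.25},{"dp":[-40,-95,-28],"twist":[0,0,0],"hand":0.25},{"dp":[-42,-140,-28],"twist":[0,0,0],"hand":0.25},{"dp":[-42,-175,-28],"twist":[0,0,0],"hand":0.25},{"dp":[-42,-175,-28],"twist":[0,0,0],"hand":0.25}]}}

```text
clock: 9.32
tool_pos: [0.7059, -0.1203, 0.1002]
eef_rot: [0.03, 0.969, 0.009, -0.246]
contact_force: [-0.6, -0.6, -0.3]
opening: 0.627
finger_force: 0.0
```

```bash
cat >> h.py <<'E'
def topview(name,v0=215,v1=345,u0=215,u1=445):
    s=snap('top'); cv2.imwrite('pics/'+name,cv2.resize(s['pixels'][v0:v1,u0:u1],None,fx=3.4,fy=3.4,interpolation=2)[:,:,::-1]); return s
E
python3 - <<'E'
from h import *
goto(pt((.6262,-.1186),.085,0,.03),.45)
print(tops(topview('t1.png')))
E
```

```text
dp [-38.2, -3.1, 59.1] twist [0.0041, -0.047, -0.0024] t 9.32 pos [ 0.7059 -0.1203  0.1002] F [-0.56 -0.59 -0.26] q [ 0.12  1.29 -0.1   0.68  0.1   1.67  1.56]
{'blue': (637.0, 36.8, -0.11, 91, 86), 'orange': (632.3, -268.4, 44.35, 5, 2), 'green': (626.3, -92.7, -0.38, 39, 86), 'm1': [522.1, 162.4, 107], 'm2': [514.9, 33.2, 107]}
```

View pics/t1.png

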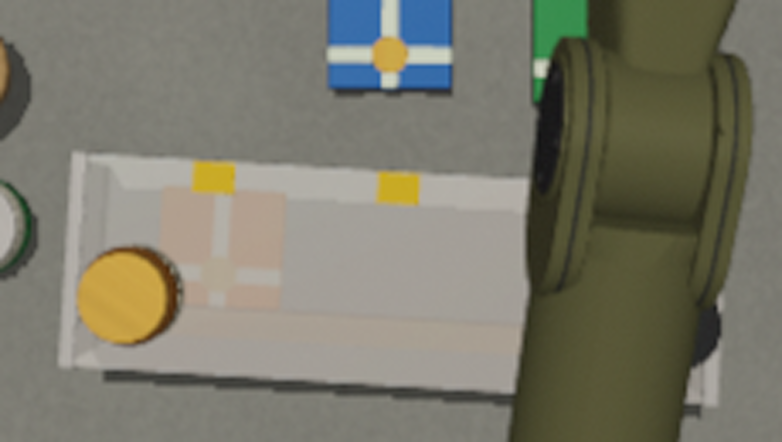

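```bash
cat >> h.py <<'E'
def pix(s,u,v,z):
    d=s['R']@np.array([(u-s['cx'])/s['fx'],(v-s['cy'])/s['fy'],1]); p=s['xyz']+d*(z-s['xyz'][2])/d[2]; return p*1000
E
python3 - <<'E'
from h import *
s=snap('top')
for a,b in [(221.5,248),(163,187),(284,194),(157,303),(282,309)]: print(shelf(pix(s,215+a/3.4,215+b/3.4,.028)))
E
```

```text
(np.float64(-460.1), np.float64(-191.3))
(np.float64(-503.7), np.float64(-238.5))
(np.float64(-503.6), np.float64(-146.3))
(np.float64(-415.8), np.float64(-237.6))
(np.float64(-416.7), np.float64(-142.7))
```

Request:
{"fn": "step_arm", "kwargs": {"motion": [{"dp":[-25,-3,38],"twist":[0,0,0],"hand":0.25},{"dp":[-38,-3,58],"twist":[0,0,0],"hand":0.25},{"dp":[-38,-3,58],"twist":[0,0,0],"hand":0.25}]}}

```text
clock: 9.8
tool_pos: [0.7115, -0.1173, 0.0289]
eef_rot: [0.026, 0.969, 0.01, -0.247]
contact_force: [-0.7, 1.2, -1.4]
opening: 0.626
finger_force: 0.0
```

Run:
```python
from h import *
look('green')
```

```text
green (627.9, -126.5, -0.13, 101, 90) ctr est 626.9 -120.4 shelf (np.float64(-632.8), np.float64(84.1))
tcp shelf (np.float64(-718.4), np.float64(76.6)) z 0.031 tilt/yaw [-0.005  0.496 -0.003] F along XS -0.8 [ 0.8  -0.09  1.55] t 9.85
```

Request:
{"fn": "step_arm", "kwargs": {"motion": [{"dp":[12.3,-5,6.7],"twist":[0,0,0],"hand":0.25},{"dp":[21.1,-5.7,11.4],"twist":[0,0,0],"hand":0.25},{"dp":[31.6,-4.5,17.1],"twist":[0,0,0],"hand":0.25},{"dp":[42.2,-3,22.8],"twist":[0,0,0],"hand":0.25},{"dp":[52.7,-1,28.6],"twist":[0,0,0],"hand":0.25}]}}

```text
clock: 10.48
tool_pos: [0.6548, -0.1168, 0.0338]
eef_rot: [0.027, 0.97, 0.009, -0.242]
contact_force: [0.8, -0.8, -0.7]
opening: 0.625
finger_force: 0.5
```

Request:
{"fn": "step_arm", "kwargs": {"motion": [{"dp":[9.8,1.5,6],"twist":[0,0.04,0],"hand":0.25},{"dp":[19.6,3,12],"twist":[0,0.08,0],"hand":0.25},{"dp":[29.4,4.5,18],"twist":[0,0.12,0],"hand":0.25},{"dp":[39.3,6,24],"twist":[0,0.16,0],"hand":0.25},{"dp":[49.1,7.5,30],"twist":[0,0.2,0],"hand":0.25}]}}

```text
clock: 11.1
tool_pos: [0.5955, -0.106, 0.028]
eef_rot: [0.026, 0.94, 0.012, -0.341]
contact_force: [1.2, -0.1, 0.8]
opening: 0.625
finger_force: 0.6
```

Run:
```python
from h import *
look('green')
```

```text
green (531.5, -107.3, -2.65, 101, 91) ctr est 530.5 -101.2 shelf (np.float64(-535.5), np.float64(70.4))
tcp shelf (np.float64(-599.2), np.float64(71.1)) z 0.0274 tilt/yaw [-0.005  0.701 -0.003] F along XS 0.26 [-0.26  0.12 -0.76] t 11.15
```

Request:
{"fn": "step_arm", "kwargs": {"motion": [{"dp":[9.7,0.7,7.7],"twist":[0,0,0],"hand":0.25},{"dp":[19.2,1.4,15.6],"twist":[0,0,0],"hand":0.25},{"dp":[28.8,2,23.6],"twist":[0,0,0],"hand":0.25},{"dp":[38.2,2,31.5],"twist":[0,0,0],"hand":0.25},{"dp":[46.2,2,38.2],"twist":[0,0,0],"hand":0.25}]}}

```text
clock: 11.78
tool_pos: [0.5359, -0.1006, 0.0283]
eef_rot: [0.026, 0.94, 0.012, -0.34]
contact_force: [0.8, 0.1, -0.4]
opening: 0.622
finger_force: 0.4
```

Request:
{"fn": "step_arm", "kwargs": {"motion": [{"dp":[2,0,1.7],"twist":[0,0,0],"hand":0.25},{"dp":[4,0,3.4],"twist":[0,0,0],"hand":0.25},{"dp":[5,0,4.1],"twist":[0,0,0],"hand":0.25}]}}

```text
clock: 12.15
tool_pos: [0.5305, -0.1003, 0.0285]
eef_rot: [0.026, 0.94, 0.012, -0.34]
contact_force: [1.0, 0.5, -0.5]
opening: 0.625
finger_force: 0.5
```

Run:
```python
from h import *
look('green')
```

```text
green (499.6, -103.0, -3.03, 99, 27) ctr est 498.6 -97.9 shelf (np.float64(-503.4), np.float64(69.0))
tcp shelf (np.float64(-535.2), np.float64(69.5)) z 0.0285 tilt/yaw [-0.005  0.694 -0.002] F along XS -1.57 [ 1.55 -0.41 -0.33] t 12.2
```

Request:
{"fn": "step_arm", "kwargs": {"motion": [{"dp":[1.3,0,1.1],"twist":[0,0,0],"hand":0.25},{"dp":[2.6,0,2.2],"twist":[0,0,0],"hand":0.25},{"dp":[3.8,0,3.2],"twist":[0,0,0],"hand":0.25},{"dp":[4.6,0,3.8],"twist":[0,0,0],"hand":0.25}]}}

```text
clock: 12.7
tool_pos: [0.5241, -0.1, 0.0286]
eef_rot: [0.026, 0.94, 0.012, -0.34]
contact_force: [1.6, 0.3, -0.1]
opening: 0.622
finger_force: 0.4
```

Request:
{"fn": "step_arm", "kwargs": {"motion": [{"dp":[0.8,0,0.6],"twist":[0,0,0],"hand":0.25},{"dp":[1.2,0,1],"twist":[0,0,0],"hand":0.25}]}}

```text
clock: 12.95
tool_pos: [0.5226, -0.0999, 0.0286]
eef_rot: [0.026, 0.94, 0.012, -0.34]
contact_force: [1.1, -0.1, -0.9]
opening: 0.621
finger_force: 0.4
```

Request:
{"fn": "step_arm", "kwargs": {"motion": [{"dp":[0.6,0,0.5],"twist":[0,0,0],"hand":0.25},{"dp":[1.1,0,0.9],"twist":[0,0,0],"hand":0.25}]}}

```text
clock: 13.2
tool_pos: [0.5216, -0.1, 0.0285]
eef_rot: [0.026, 0.94, 0.012, -0.339]
contact_force: [2.5, -1.2, -0.0]
opening: 0.621
finger_force: 1.1
```

Request:
{"fn": "step_arm", "kwargs": {"motion": [{"dp":[0.6,0,0.5],"twist":[0,0,0],"hand":0.25},{"dp":[0.9,0,0.7],"twist":[0,0,0],"hand":0.25}]}}

```text
clock: 13.45
tool_pos: [0.5213, -0.1, 0.0286]
eef_rot: [0.026, 0.941, 0.012, -0.338]
contact_force: [4.4, -0.2, -1.2]
opening: 0.623
finger_force: 2.5
```

Request:
{"fn": "step_arm", "kwargs": {"motion": [{"dp":[0.5,0,0.4],"twist":[0,0,0],"hand":0.25},{"dp":[0.5,0,0.4],"twist":[0,0,0],"hand":0.25},{"dp":[0.5,0,0.4],"twist":[0,0,0],"hand":0.25}]}}

```text
clock: 13.82
tool_pos: [0.5212, -0.0999, 0.0286]
eef_rot: [0.026, 0.941, 0.012, -0.338]
contact_force: [6.6, -1.0, -0.4]
opening: 0.624
finger_force: 3.0
```

Request:
{"fn": "step_arm", "kwargs": {"motion": [{"dp":[-23,0,-19],"twist":[0,0,0],"hand":0.25},{"dp":[-46,0,-38],"twist":[0,0,0],"hand":0.25},{"dp":[-8,0,-84],"twist":[0,0,0],"hand":0.25},{"dp":[-36,30,-121],"twist":[0,-0.1,0],"hand":0.25},{"dp":[-75,75,-153],"twist":[0,-0.2,0],"hand":0.25}]}}

```text
clock: 14.45
tool_pos: [0.6757, -0.0384, 0.1003]
eef_rot: [0.029, 0.969, 0.009, -0.243]
contact_force: [0.1, 0.3, -0.7]
opening: 0.626
finger_force: 0.0
```

Run:
```python
from h import *
goto(pt((.637,.0368),.085,0,.10),.48)
goto(pt((.637,.0368),.085,0,.03),.48)
```

```text
dp [-37.1, 72.9, -19.3] twist [0.0041, -0.0118, -0.0003] t 14.45 pos [ 0.6757 -0.0384  0.1003] F [ 0.09  0.29 -0.69] q [ 0.04  1.2  -0.13  0.92  0.07  1.52  1.46]
dp [-70.2, 72.7, 42.4] twist [0.0041, -0.0118, -0.0003] t 14.45 pos [ 0.6757 -0.0384  0.1003] F [ 0.09  0.29 -0.69] q [ 0.04  1.2  -0.13  0.92  0.07  1.52  1.46]
```

Request:
{"fn": "step_arm", "kwargs": {"motion": [{"dp":[-25,30,-16],"twist":[0,0,0],"hand":0.25},{"dp":[-35,63,-19],"twist":[0,0,0],"hand":0.25},{"dp":[-50,66,8],"twist":[0,0,0],"hand":0.25},{"dp":[-68,66,42],"twist":[0,0,0],"hand":0.25},{"dp":[-68,66,42],"twist":[0,0,0],"hand":0.25}]}}

```text
clock: 15.08
tool_pos: [0.716, 0.025, 0.0261]
eef_rot: [0.028, 0.968, 0.009, -0.248]
contact_force: [0.6, 0.3, -0.4]
opening: 0.623
finger_force: 0.0
```

Run:
```python
from h import *
look('blue')
```

```text
blue (638.2, 28.4, 0.22, 89, 105) ctr est 637.2 36.5 shelf (np.float64(-634.0), np.float64(-73.2))
tcp shelf (np.float64(-713.8), np.float64(-66.2)) z 0.0272 tilt/yaw [-0.003  0.5   -0.001] F along XS 0.37 [-0.35  0.22 -0.62] t 15.125
```

Request:
{"fn": "step_arm", "kwargs": {"motion": [{"dp":[8.4,7,1.2],"twist":[0,0,0],"hand":0.25},{"dp":[17.2,7,6],"twist":[0,0,0],"hand":0.25},{"dp":[27.7,6,11.8],"twist":[0,0,0],"hand":0.25},{"dp":[38.3,4.5,17.5],"twist":[0,0,0],"hand":0.25},{"dp":[48.8,3,23.3],"twist":[0,0,0],"hand":0.25}]}}

```text
clock: 15.75
tool_pos: [0.6636, 0.0312, 0.0321]
eef_rot: [0.028, 0.969, 0.009, -0.245]
contact_force: [1.0, 1.2, -0.7]
opening: 0.629
finger_force: 0.5
```

Request:
{"fn": "step_arm", "kwargs": {"motion": [{"dp":[9.8,-1.3,6],"twist":[0,0.04,0],"hand":0.25},{"dp":[19.6,-2.6,12],"twist":[0,0.08,0],"hand":0.25},{"dp":[29.4,-3.9,18],"twist":[0,0.12,0],"hand":0.25},{"dp":[39.3,-5.2,24],"twist":[0,0.16,0],"hand":0.25},{"dp":[49.1,-6.5,30],"twist":[0,0.2,0],"hand":0.25}]}}

```text
clock: 16.38
tool_pos: [0.6063, 0.0295, 0.0289]
eef_rot: [0.026, 0.94, 0.012, -0.341]
contact_force: [0.7, 0.2, -0.7]
opening: 0.621
finger_force: 0.4
```

Run:
```python
from h import *
look('blue')
```

```text
blue (543.1, 26.5, -3.24, 102, 95) ctr est 542.1 33.099999999999994 shelf (np.float64(-539.3), np.float64(-64.3))
tcp shelf (np.float64(-602.1), np.float64(-64.2)) z 0.0283 tilt/yaw [-0.004  0.701 -0.002] F along XS 0.69 [-0.7  -0.06 -0.76] t 16.425
```

Request:
{"fn": "step_arm", "kwargs": {"motion": [{"dp":[9.9,-0.7,8.3],"twist":[0,0,0],"hand":0.25},{"dp":[19.9,-1.4,16.7],"twist":[0,0,0],"hand":0.25},{"dp":[29.8,-2,25.1],"twist":[0,0,0],"hand":0.25},{"dp":[39,-2,32.8],"twist":[0,0,0],"hand":0.25},{"dp":[47,-2,39.6],"twist":[0,0,0],"hand":0.25}]}}

```text
clock: 17.05
tool_pos: [0.5452, 0.0311, 0.0288]
eef_rot: [0.026, 0.94, 0.012, -0.34]
contact_force: [0.7, 0.0, -0.3]
opening: 0.63
finger_force: 0.4
```

Request:
{"fn": "step_arm", "kwargs": {"motion": [{"dp":[2,0,1.7],"twist":[0,0,0],"hand":0.25},{"dp":[4,0,3.4],"twist":[0,0,0],"hand":0.25},{"dp":[4,0,3.4],"twist":[0,0,0],"hand":0.25}]}}

```text
clock: 17.42
tool_pos: [0.5407, 0.0314, 0.0289]
eef_rot: [0.026, 0.94, 0.012, -0.34]
contact_force: [0.2, -0.4, -0.5]
opening: 0.625
finger_force: 0.3
```

Run:
```python
from h import *
look('blue')
```

```text
blue (508.7, 27.0, -3.37, 102, 30) ctr est 507.7 33.599999999999994 shelf (np.float64(-504.9), np.float64(-62.8))
tcp shelf (np.float64(-537.9), np.float64(-62.5)) z 0.0288 tilt/yaw [-0.005  0.694 -0.002] F along XS 0.32 [-0.33 -0.12 -0.71] t 17.475
```

11.5 mm to go; lateral is spot on.

Request:
{"fn": "step_arm", "kwargs": {"motion": [{"dp":[1.7,0,1.4],"twist":[0,0,0],"hand":0.25},{"dp":[3.4,0,2.8],"twist":[0,0,0],"hand":0.25},{"dp":[5.1,0,4.2],"twist":[0,0,0],"hand":0.25},{"dp":[6.8,0,5.6],"twist":[0,0,0],"hand":0.25},{"dp":[7.6,0,6.3],"twist":[0,0,0],"hand":0.25}]}}

```text
clock: 18.1
tool_pos: [0.5305, 0.032, 0.0288]
eef_rot: [0.026, 0.94, 0.012, -0.34]
contact_force: [0.9, -0.2, 0.3]
opening: 0.623
finger_force: 0.5
```

Request:
{"fn": "step_arm", "kwargs": {"motion": [{"dp":[0.6,0,0.5],"twist":[0,0,0],"hand":0.25},{"dp":[1.1,0,0.9],"twist":[0,0,0],"hand":0.25}]}}

```text
clock: 18.35
tool_pos: [0.5296, 0.032, 0.0288]
eef_rot: [0.026, 0.94, 0.012, -0.339]
contact_force: [2.2, -1.2, 0.2]
opening: 0.622
finger_force: 1.2
```

Request:
{"fn": "step_arm", "kwargs": {"motion": [{"dp":[0.6,0,0.5],"twist":[0,0,0],"hand":0.25},{"dp":[1,0,0.8],"twist":[0,0,0],"hand":0.25}]}}

```text
clock: 18.6
tool_pos: [0.5291, 0.0319, 0.0289]
eef_rot: [0.026, 0.941, 0.012, -0.338]
contact_force: [5.4, -0.8, 1.3]
opening: 0.621
finger_force: 2.7
```

Request:
{"fn": "step_arm", "kwargs": {"motion": [{"dp":[0.4,0,0.3],"twist":[0,0,0],"hand":0.25},{"dp":[0.4,0,0.3],"twist":[0,0,0],"hand":0.25},{"dp":[0.4,0,0.3],"twist":[0,0,0],"hand":0.25}]}}

```text
clock: 18.98
tool_pos: [0.5291, 0.0319, 0.0289]
eef_rot: [0.026, 0.941, 0.012, -0.338]
contact_force: [5.6, -1.1, 1.6]
opening: 0.624
finger_force: 2.9
```

Request:
{"fn": "step_arm", "kwargs": {"motion": [{"dp":[-23,0,-19],"twist":[0,0,0],"hand":0.25},{"dp":[-46,0,-38],"twist":[0,0,0],"hand":0.25},{"dp":[-8,0,-84],"twist":[0,0,0],"hand":0.25},{"dp":[20,50,-130],"twist":[0,-0.1,0],"hand":0.25},{"dp":[25,105,-150],"twist":[0,-0.2,0],"hand":0.25}]}}

```text
clock: 19.6
tool_pos: [0.6093, 0.1258, 0.1603]
eef_rot: [0.029, 0.97, 0.009, -0.243]
contact_force: [0.5, 0.0, -0.6]
opening: 0.627
finger_force: 0.0
```

Request:
{"fn": "step_arm", "kwargs": {"motion": [{"dp":[-20,50,-30],"twist":[0,-0.1,0],"hand":0.25},{"dp":[-20,100,-40],"twist":[0,-0.2,0],"hand":0.25},{"dp":[-20,130,-40],"twist":[0,-0.2,0],"hand":0.25},{"dp":[-20,130,-40],"twist":[0,-0.2,0],"hand":0.25}]}}

```text
clock: 20.1
tool_pos: [0.6502, 0.2578, 0.1843]
eef_rot: [0.025, 0.989, 0.007, -0.148]
contact_force: [0.9, -1.1, -0.3]
opening: 0.625
finger_force: 0.0
```

Run:
```python
from h import *
topview('t2.png'); s=snap('side')
a=cv2.imread('pics/t2.png'); b=cv2.resize(s['pixels'][150:350,200:420],None,fx=3,fy=3,interpolation=2)[:,:,::-1]; cv2.imwrite('pics/s4.png',b)
```

```text
(no output)
```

View pics/t2.png

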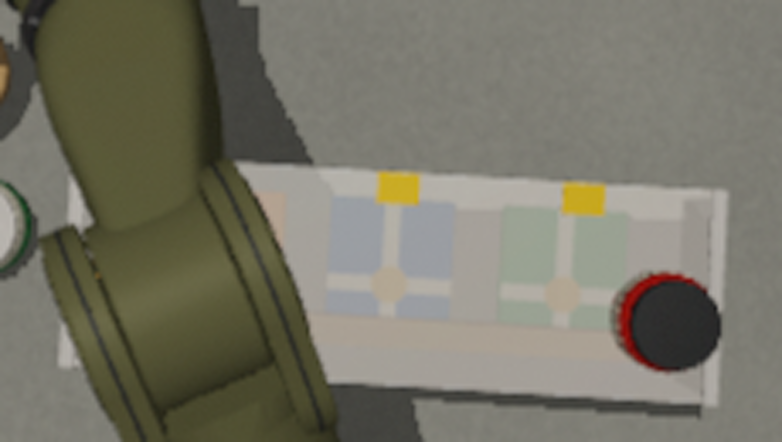

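View pics/s4.png

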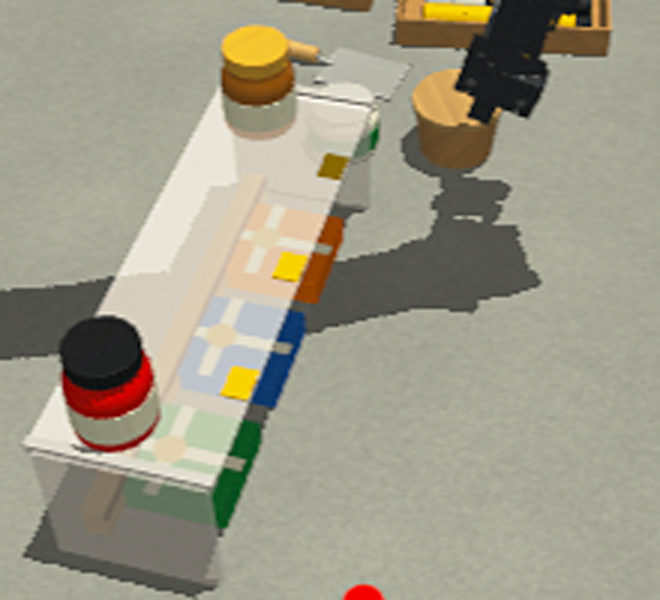

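Run:
```python
from h import *
print(r.finish_job())
```

```text
the job is handed in; nothing more can be done
None
```

I pressed the three boxes home in the order left (orange), right (green), middle (blue), each at about 6 N at the wrist, and handed the job in at about 20 s. My last pictures show all three square, within about 2 mm of their markers and against a back stop that did not visibly move, but the judging result was not shown to me.

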